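# Make up an instrument set to weight on a turning pan scale

### The arm

A 7-joint arm with a two-finger parallel gripper is mounted at the origin on the work surface. World frame = base frame: x ahead of the robot, y to its left, z up, the work surface at z = 0. Lengths are in m, angles in degrees, forces in N, time in s.
With the tool pointing down it reaches from about 0.35 to 0.9 m from the base axis. Payload 8.1 kg.
Tool frame: the origin (TCP) lies on the centre line of the jaws, within the pads' length; the fingertips stand 22 mm ahead of it and the grasp point (between the pads) lies 3 mm ahead of it; z points along the fingers, x is the direction in which the jaws open and shut, and the axes are right-handed (so a half turn about z gives the same grasp; the last joint's range is limited). The gripper opens to 85 mm and grips with 20 to 120 N. Pads are 22 mm wide; open, the fingers measure 114 mm over their backs; the gripper's body (76 mm by 85 mm) begins 54 mm behind the grasp point. The pads swing forward as they close: fully open they stand 13 mm farther back than shut.
Start: joints at [64.939, 24.895, 1.432, 90.138, -0.665, 64.973, -4.303], TCP at [0.205, -0.59, 0.253] pointing down, gripper open.
Joint ranges: [-149.89, 149.89], [-25.12, 119.58], [-72.63, 75.52], [4.76, 147.25], [-75.54, 255.54], [6.69, 114.76], [-157.13, 157.13]. Speed limits (degrees/s): [127.2, 127.2, 172.46, 172.46, 180, 180, 180].

### API

Orientations are given as [roll, pitch, yaw] about the fixed x, y, z axes, in that order (R = Rz(yaw) Ry(pitch) Rx(roll)).
In Python, from bench import * gives the robot as it stands. The module is installed in compiled form; this text tells all that it offers.
- The arm moves only by the tool jog_arm, never from a script. Its argument "moves" is a list of rows, each a list of 6 numbers: the shift along the tool's x, y, z in mm, then the turn, a rotation vector about the tool's x, y, z in rad. A call has 1 to 5 rows; each row is the pose to reach, as a shift and turn from the pose commanded when the call began, along the tool's axes at that moment; what a row does not reach only later rows make up. A row lasts 1/10 s, in which the tool goes at most 50 mm and 8.59 degrees, less where a joint would pass 70% of its speed; a pose out of reach is approached as far as the arm can. A call with a gripper value outside its range is refused whole. "fingers" is the closure in counts, from 0 (fully open) to 255 (shut), set as the call begins (left out, the last holds). The fingers move at their own pace and stop on an object; "grip_force" is the grip in N (left out, the last holds). Time passes only in rows, so rows that repeat a pose let the fingers close. It gives the time, the measured TCP pose, the force and the opening at its end, in the units of the state.
- read_state(): the state, without advancing time (a new reading comes with each control period).
- get_image(name): name is "scene" or "top" or "wrist"; returns a dict with "pixels" (400x640x3 uint8, red, green, blue), "mtx" (3x3 intrinsics, pixels), "world_from_camera" (4x4, takes a point from camera to world coordinates). Camera axes: x right, y down, z forward; pixel columns grow to the right and rows downward; lengths in m; the calibration is good to about 2 mm. A picture is of the moment at which its call begins. There is no depth.
- finish_job(): hands the job in, once; it reports no verdict.
The state is a dict: "t": time; "joints": joint angles; "qd": joint speeds; "tau": joint torques, N m; "ee_pos": TCP position; "tcp_rot": TCP orientation; "wrist_force": force on the tool from outside, world axes, zero at the start; "wrist_torque": the same for the moment, N m; "grip_width": opening from 0.0 (shut) to 1.0 (fully open).
Only numpy, scipy, OpenCV 4.12 (cv2) and the standard library are available. Lean on these libraries where they do the work, as an engineer would, in place of code of your own. Each camera call takes 0.05 s, during which the arm holds its last target.

### The job

Make the instrument set on the scale up to weight: take handles one at a time from the sloping rack and lay each flat on the round pan along its yellow stripes, side by side and beside the steel case, until the needle rests in the green band; leave the remaining handles in the rack. The pan turns freely, so do not spin it: its red rim mark must stay at the red mark on the housing, and never push the needle into the red. Only when the needle rests in the green and the handles are let go, press the green record button fully, and leave everything else on the table where it is.

Things in the scene. Friction and masses are not known exactly. Their poses are not given: they have to be found in the camera images.
- handle0_center (a point): centre (half-way up) of a black handle with two orange bands: a bar 130 mm long (x), 24 mm wide (y), 32 mm high (z), 140 to 160 g. At the start it lies on the sloping rack: x down the slope, 30 degrees to the table, y level, z square to the slope, leaning 30 degrees from vertical away from the robot. Nothing holds it but a ledge at its lower end: lift it off square to the slope
- handle1_center (a point): same as handle0_center, another identical handle in the rack
- handle2_center (a point): same as handle0_center, another identical handle in the rack
- handle3_center (a point): same as handle0_center, another identical handle in the rack
- rack: steel rack with a sloping plate, 230 mm wide, about 100 mm high; origin on the table under its middle, 50 mm before the handles' centres, x towards its low edge (away from the robot), y along its width. The four handles lie on it side by side, centres 56 mm apart, 24 mm off the plate: each rests on two blue cross rails 8 mm high, 70 mm apart, clear of its middle
- scale: white scale housing under the pan; origin on the table under the pan's axis, x towards the dial, which stands with the button (both under 105 mm high) 140 to 250 mm from the axis. The pan is 75 mm above the table when empty and sinks 1.6 mm per 0.1 kg it carries (damped spring)
- pan_top (a point): centre of the upper face of the round pan, 260 mm across, z up, x along its yellow stripes to the dial. Two blue rails 8 mm high at x = -35 and +35 mm, y = -110 to +44 mm: a handle laid along the stripes rests on both, its centre 24 mm above this point. Stripes (handle places) at y = -85, -35 and +15 mm; the case at y = +60 to +110 mm. The pan turns about z at a light push
- pan (a joint): turn of the pan about its upright axis, rad, positive anticlockwise from above; 0 at the start, where the red mark on its rim points to the red mark on the housing
- needle (a joint): red needle of the scale's dial, rad clockwise from zero: 3.14 rad per kg on the pan (a handle moves it 0.45 to 0.5 rad). Green band: 2.20 to 2.73 rad (0.70 to 0.87 kg). Red band at the end of the dial: from 4.4 rad. It settles in about half a second. At the start it shows the weight of the case, 0.9 to 1.7 rad, so two or three handles are needed
- case_center (a point): centre of the closed steel instrument case already on the pan, 110 x 44 x 34 mm high, with a low black grip, long side along the stripes, loose; its weight differs each time (0.29 to 0.54 kg)
- record (a joint): travel of the green record push button, m: 0 up, 0.006 fully down; sprung, fully down takes 5 N
- record_top (a point): centre of the top face of the green record button, 32 mm across, pressed straight down; it stands on the scale's housing beside the dial
- saline: green bottle with white label and blue cap, 60 mm across, 120 mm high, behind the rack; origin under its centre
- jar: white-labelled jar with orange cap, 60 mm across, 70 mm high, behind the rack; origin under its centre
- mallet: black-handled hammer 200 mm long lying at the left; origin under its centre
- dish: steel bowl 130 mm across, 45 mm high, at the right; origin under its centre
- driver: screwdriver 180 mm long at the left near the robot; origin under its centre
- gauze: white box 90 x 60 x 50 mm at the right near the robot; origin under its centre
There are look-alikes about, which are no part of the job. What is shaped like the part that bears handle2_center but brown or purple is not meant.

How it is judged:
By the outcome, as a careful person would: the job done as asked, in the order asked, and still so for the second after the job is handed in, with the robot touching nothing.
It also fails if it takes over 72 s, if anything falls off the work surface, if the arm or the gripper's body presses on something with over 40 N, if the wrist force passes 120 N, or if a joint passes its speed limit or range.

## Working session

There is one attempt and no reset: what is moved stays moved. The work goes in short steps, Python scripts to look and compute and a tool call to move; the robot and the scene stay as the last step left them, time stands still between calls to the robot, and variables do not carry over. Pictures are saved under pics/ and viewed, and the job is handed in when it is done.

Besides the shell and the picture viewer there is one more tool, called after "Call:" by a JSON object that holds its "api" and its "payload". jog_arm: Moves the arm, as the interface text tells. Its arguments: {"type":"object","properties":{"moves":{"type":"array"},"fingers":{"type":"number"},"grip_force":{"type":"number"}},"required":["moves"]}

```bash
mkdir -p pics; python3 - <<'E'
from bench import *
import cv2,numpy as np
s=read_state();print({k:np.round(v,3) for k,v in s.items()})
for n in ["scene","top","wrist"]:
    g=get_image(n);cv2.imwrite(f"pics/{n}0.png",g["pixels"][:,:,::-1]);print(n,g["mtx"].round(1).tolist(),g["world_from_camera"].round(3).tolist())
    np.savez(f"pics/{n}0.npz",**g)
E
```

```text
{'t': np.float64(0.0), 'joints': array([64.938, 24.936,  1.431, 90.188, -0.665, 64.974, -4.303]), 'qd': array([ 0.105, -0.048,  0.052, -0.067, -0.046, -0.032, -0.027]), 'tau': array([-0.0000e+00, -6.7046e+01,  1.0250e+00, -3.1621e+01,  1.6000e-02,
        1.3000e-02, -0.0000e+00]), 'ee_pos': array([ 0.205, -0.59 ,  0.253]), 'tcp_rot': array([ 1.79992e+02,  9.00000e-02, -7.08210e+01]), 'wrist_force': array([-0.095, -0.59 , -0.213]), 'wrist_torque': array([0.015, 0.016, 0.005]), 'grip_width': np.float64(1.0)}
scene [[416.2, 0.0, 316.1], [0.0, 416.2, 201.7], [0.0, 0.0, 1.0]] [[0.549, 0.529, -0.647, 1.36], [0.836, -0.346, 0.426, -0.547], [0.001, -0.775, -0.632, 0.869], [0.0, 0.0, 0.0, 1.0]]
top [[387.0, 0.0, 319.4], [0.0, 387.0, 196.5], [0.0, 0.0, 1.0]] [[0.006, -0.981, 0.193, 0.324], [-1.0, -0.005, 0.003, -0.016], [-0.002, -0.193, -0.981, 1.238], [0.0, 0.0, 0.0, 1.0]]
wrist [[328.3, 0.0, 321.2], [0.0, 328.3, 201.8], [0.0, 0.0, 1.0]] [[0.329, -0.91, -0.251, 0.269], [-0.944, -0.318, -0.087, -0.569], [-0.001, 0.265, -0.964, 0.373], [0.0, 0.0, 0.0, 1.0]]
```

View pics/scene0.png

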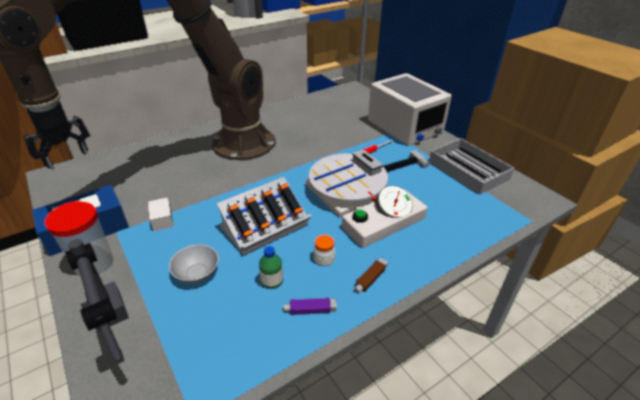

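View pics/top0.png

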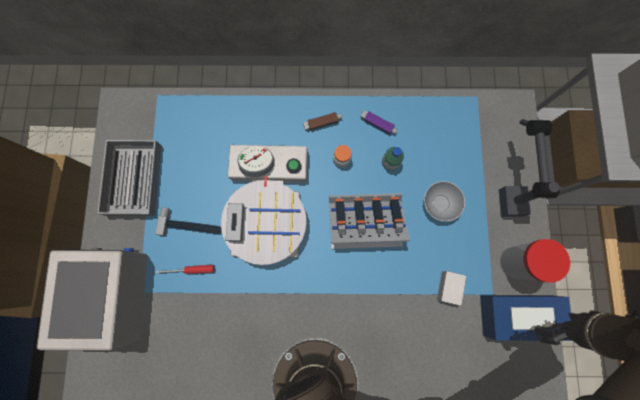

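View pics/wrist0.png

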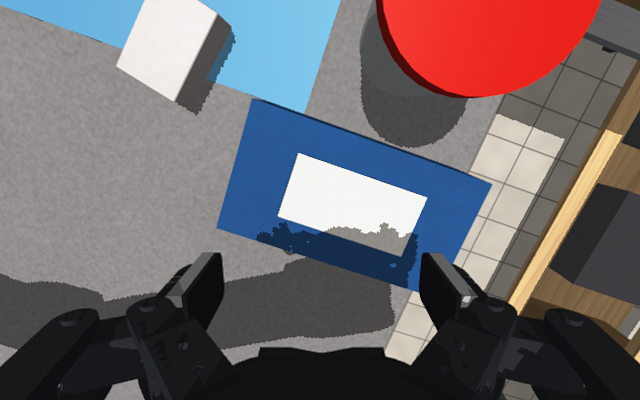

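The four black handles with orange bands in the rack are at about (340,216), (359,216), (378,216) and (397,216) in the top view. Possible confusions are the brown bar (322,121), the purple bar (378,122), the mallet handle (195,226) and the tray bars (130,178). I choose the rack four and check them in a close crop.

```bash
python3 - <<'E'
import cv2,numpy as np
t=cv2.imread("pics/top0.png");s=cv2.imread("pics/scene0.png")
cv2.imwrite("pics/c1.png",np.hstack([cv2.resize(t[180:260,320:420],None,fx=4,fy=4,interpolation=cv2.INTER_CUBIC),cv2.resize(t[180:260,320-100:420-100],None,fx=4,fy=4,interpolation=cv2.INTER_CUBIC)]))
cv2.imwrite("pics/c2.png",cv2.resize(s[140:260,210:440],None,fx=3.4,fy=3.4,interpolation=cv2.INTER_CUBIC))
cv2.imwrite("pics/c3.png",cv2.resize(t[135:200,215:315],None,fx=7,fy=7,interpolation=cv2.INTER_CUBIC))
E
```

```text
(no output)
```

View pics/c1.png

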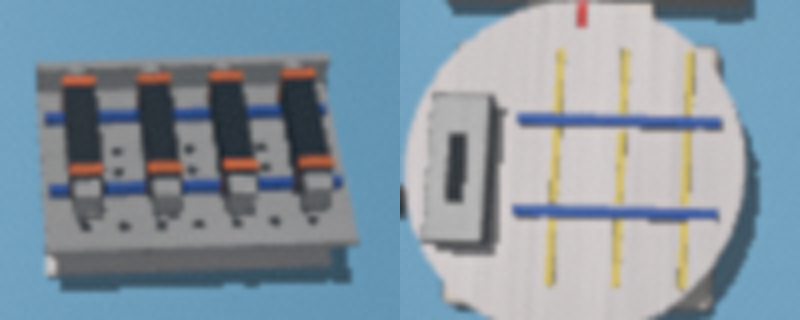

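View pics/c2.png

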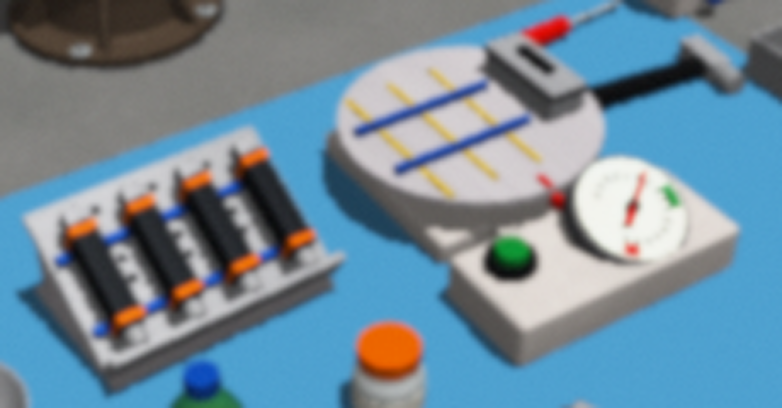

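View pics/c3.png

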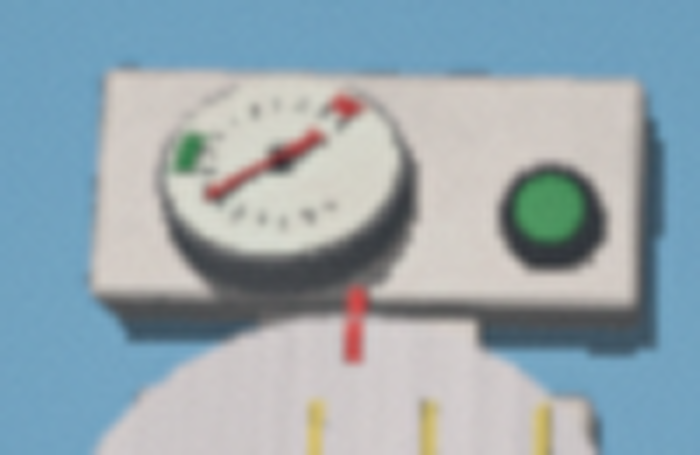

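The crop shows four black handles with orange bands on the rack. It also shows the pan with the case at (232,222) and the red marks aligned at (265,183). Next is rough geometry, then a closer look with the wrist camera.

```bash
cat > h.py <<'E'
import numpy as np,cv2
from scipy.spatial.transform import Rotation as Ro
def ray(g,px,z):
    px=np.atleast_2d(px).astype(float);K=g["mtx"];T=g["world_from_camera"]
    d=(np.linalg.inv(K)@np.c_[px,np.ones(len(px))].T).T@T[:3,:3].T
    o=T[:3,3];return o+d*((np.asarray(z)-o[2])/d[:,2])[:,None]
def proj(g,P):
    P=np.atleast_2d(P);T=np.linalg.inv(g["world_from_camera"]);c=P@T[:3,:3].T+T[:3,3]
    u=c@np.asarray(g["mtx"]).T;return u[:,:2]/u[:,2:]
def tri(gs,pxs):
    A=np.zeros((3,3));b=np.zeros(3)
    for g,p in zip(gs,pxs):
        o=g["world_from_camera"][:3,3];d=ray(g,p,0)[0]-o;d/=np.linalg.norm(d);M=np.eye(3)-np.outer(d,d);A+=M;b+=M@o
    return np.linalg.solve(A,b)
def plan(s,pos,R):
    """shift in tool axes mm + rotvec from the measured pose s to pos,R(matrix)"""
    R0=Ro.from_euler('xyz',s["tcp_rot"],degrees=True).as_matrix()
    return np.r_[np.round(R0.T@(np.asarray(pos)-s["ee_pos"])*1000,1),np.round(Ro.from_matrix(R0.T@R).as_rotvec(),4)]
def Rt(pitch,yaw):
    """tool: z down leaning; tool x along handle y, pitch deg tips z back to the robot"""
    c=np.radians(yaw);hx=np.array([np.cos(c),np.sin(c),0]);hy=np.array([-np.sin(c),np.cos(c),0])
    p=np.radians(pitch);z=-(np.sin(p)*hx+np.cos(p)*np.array([0,0,1]))
    return np.c_[hy,np.cross(z,hy),z]
E
python3 - <<'E'
from h import *
g=dict(np.load("pics/top0.npz"))
im=cv2.cvtColor(g["pixels"],cv2.COLOR_RGB2HSV)
def m(lo,hi,box):
    k=cv2.inRange(im,np.array(lo),np.array(hi));o=np.zeros_like(k);x0,y0,x1,y1=box;o[y0:y1,x0:x1]=k[y0:y1,x0:x1]
    n,l,st,c=cv2.connectedComponentsWithStats(o);return [(st[i].tolist(),c[i]) for i in range(1,n) if st[i,4]>5]
print("orange");
for st,c in m([4,120,90],[20,255,255],(325,185,415,235)): print(st,c.round(1),ray(g,c,0.1)[0].round(3),ray(g,c,.06)[0].round(3))
print("blue rails")
for st,c in m([110,130,60],[125,255,255],(240,195,310,245)): print(st,c.round(1),ray(g,c,0.077)[0].round(3))
print("yellow")
for st,c in m([20,70,120],[32,255,255],(240,180,310,260)): print(st,c.round(1),ray(g,c,0.068)[0].round(3))
print("green")
for st,c in m([55,80,50],[80,255,255],(220,140,310,180)): print(st,c.round(1),ray(g,c,0.1)[0].round(3))
print("red")
for st,c in m([170,120,70],[180,255,255],(220,140,310,200))+m([0,120,70],[4,255,255],(220,140,310,200)): print(st,c.round(1),ray(g,c,0.07)[0].round(3))
# rack corners rough
print(ray(g,[(329.5,196),(402,195)],.03).round(3),ray(g,[(331,241),(409,240)],.1).round(3))
from bench import read_state
E
```

```text
orange
[390, 197, 9, 3, 15] [394.  197.7] [ 0.545 -0.236  0.1  ] [ 0.553 -0.243  0.06 ]
[336, 199, 8, 2, 16] [339.5 199.5] [ 0.539 -0.073  0.1  ] [ 0.546 -0.075  0.06 ]
[355, 198, 7, 3, 15] [358.1 199.1] [ 0.54  -0.128  0.1  ] [ 0.548 -0.132  0.06 ]
[373, 198, 7, 2, 14] [376.  198.5] [ 0.542 -0.182  0.1  ] [ 0.55  -0.188  0.06 ]
[395, 219, 8, 3, 22] [398.2 220. ] [ 0.478 -0.246  0.1  ] [ 0.483 -0.254  0.06 ]
[338, 221, 8, 3, 20] [341.  221.9] [ 0.471 -0.077  0.1  ] [ 0.476 -0.079  0.06 ]
[357, 220, 8, 3, 22] [360.5 221.1] [ 0.474 -0.134  0.1  ] [ 0.479 -0.139  0.06 ]
[376, 220, 8, 3, 17] [379.4 220.6] [ 0.476 -0.19   0.1  ] [ 0.481 -0.196  0.06 ]
blue rails
[250, 209, 49, 3, 67] [271.1 209.8] [0.51  0.134 0.077]
[249, 232, 50, 2, 63] [271.3 232.7] [0.441 0.132 0.077]
yellow
[258, 192, 3, 16, 31] [259.5 199.7] [0.543 0.172 0.068]
[275, 193, 2, 15, 30] [275.5 200. ] [0.542 0.123 0.068]
[291, 193, 3, 15, 33] [291.7 199.7] [0.543 0.073 0.068]
[257, 212, 3, 18, 38] [258.3 220.8] [0.477 0.174 0.068]
[274, 213, 3, 18, 36] [274.6 221.1] [0.477 0.124 0.068]
[290, 213, 3, 18, 41] [291.1 221.8] [0.475 0.073 0.068]
[256, 235, 3, 16, 36] [257.2 242.8] [0.411 0.174 0.068]
[273, 235, 3, 17, 34] [273.6 242.6] [0.411 0.125 0.068]
[289, 236, 3, 16, 34] [290.4 243.9] [0.408 0.074 0.068]
green
[241, 155, 3, 4, 8] [241.6 156.1] [0.672 0.227 0.1  ]
[288, 160, 11, 10, 88] [293.  164.4] [0.647 0.069 0.1  ]
red
[265, 177, 2, 3, 6] [265.5 178. ] [0.611 0.156 0.07 ]
[[ 0.563 -0.044  0.03 ]
 [ 0.568 -0.275  0.03 ]] [[ 0.415 -0.047  0.1  ]
 [ 0.419 -0.276  0.1  ]]
```

```bash
sed -i 's/return np.c_\[hy,np.cross(z,hy),z\]/return np.c_[-hy,np.cross(z,-hy),z]/' h.py; python3 - <<'E'
from h import *
from bench import read_state
s=read_state();print(plan(s,[.56,-.16,.26],Rt(30,1.5)), plan(s,[.30,-.45,.32],Rt(10,-10)))
E
```

```text
[-2.896e+02 -4.763e+02 -7.000e+00 -5.191e-01 -7.960e-02  3.017e-01] [-1.012e+02 -1.355e+02 -6.720e+01 -1.704e-01 -4.330e-02  5.080e-01]
```

Call:
{"api": "jog_arm", "payload": {"moves": [[-30,-40,-25,-0.05,0,0.03],[-60,-80,-45,-0.15,-0.02,0.1],[-85,-120,-50,-0.25,-0.04,0.16],[-110,-160,-50,-0.35,-0.05,0.22],[-135,-200,-50,-0.45,-0.07,0.28]]}}

```text
t: 0.65
ee_pos: [0.3504, -0.3963, 0.3046]
tcp_rot: [153.9, 0.1, -87.3]
wrist_force: [1.2, -1.2, -0.8]
grip_width: 1.003
```

```bash
python3 - <<'E'
from h import *
from bench import read_state
s=read_state();print(s["ee_pos"],s["tcp_rot"],s["joints"],plan(s,[.56,-.16,.26],Rt(30,1.5)))
E
```

```text
[ 0.35040951 -0.39626742  0.3045632 ] [ 1.53860127e+02  7.99515181e-02 -8.73270393e+01] [ 30.79262337  25.16617807   3.29323992  87.43056385  13.81308279
  88.9230546  -56.16607875] [-2.262e+02 -2.176e+02 -5.680e+01 -6.740e-02 -8.400e-03  1.870e-02]
```

Call:
{"api": "jog_arm", "payload": {"moves": [[-226,-218,-57,-0.067,-0.008,0.019],[-226,-218,-57,-0.067,-0.008,0.019],[-226,-218,-57,-0.067,-0.008,0.019],[-226,-218,-57,-0.067,-0.008,0.019],[-226,-218,-57,-0.067,-0.008,0.019]]}}

```text
t: 1.15
ee_pos: [0.5145, -0.2108, 0.269]
tcp_rot: [150.1, 0.2, -88.4]
wrist_force: [-0.1, -0.5, 0.3]
grip_width: 1.001
```

```bash
python3 - <<'E'
from h import *
from bench import read_state
s=read_state();print(s["ee_pos"],s["tcp_rot"],s["joints"],plan(s,[.56,-.16,.26],Rt(30,1.5)))
E
```

```text
[ 0.51450741 -0.21081716  0.26895317] [150.12261552   0.19496168 -88.38710255] [ 12.87748479  34.87754858  -0.59953614  77.440179     7.10566567
  96.82477295 -77.02910252] [-4.95e+01 -4.52e+01 -1.55e+01 -2.10e-03  2.00e-03  3.40e-03]
```

Call:
{"api": "jog_arm", "payload": {"moves": [[-50,-45,-15,0,0,0],[-50,-45,-15,0,0,0],[-50,-45,-15,0,0,0],[-50,-45,-15,0,0,0]], "fingers": 120}}

```text
t: 1.55
ee_pos: [0.5582, -0.1619, 0.26]
tcp_rot: [150.1, 0.1, -88.4]
wrist_force: [-1.1, -1.6, 0.6]
grip_width: 0.53
```

```bash
python3 - <<'E'
from h import *
from bench import *
s=read_state();print(s["ee_pos"],s["tcp_rot"],s["grip_width"],np.abs(s["qd"]).max())
g=get_image("wrist");cv2.imwrite("pics/w1.png",g["pixels"][:,:,::-1]);np.savez("pics/w1.npz",**g);print(g["world_from_camera"].round(3))
E
```

```text
[ 0.55817622 -0.16190801  0.25996766] [ 1.50091985e+02  1.44044809e-01 -8.83922749e+01] 0.5301347399514731 1.560749571700582
[[ 0.029 -0.703 -0.71   0.676]
 [-1.    -0.021 -0.019 -0.159]
 [-0.002  0.711 -0.704  0.331]
 [ 0.     0.     0.     1.   ]]
```

View pics/w1.png

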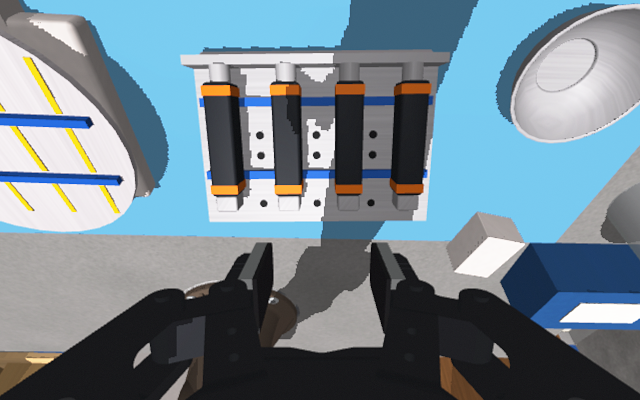

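The wrist view shows the four handles with centres near (223,138), (287,138), (349,138) and (410,138). Their low ends rest on the ledge at row 60. I'll triangulate the orange bands.

```bash
python3 - <<'E'
from h import *
gt=dict(np.load("pics/top0.npz"));gw=dict(np.load("pics/w1.npz"))
def blobs(g,box,minA,f=1):
    im=cv2.cvtColor(g["pixels"],cv2.COLOR_RGB2HSV);k=cv2.inRange(im,np.array([4,120,70]),np.array([20,255,255]))
    o=np.zeros_like(k);x0,y0,x1,y1=box;o[y0:y1,x0:x1]=k[y0:y1,x0:x1]
    n,l,st,c=cv2.connectedComponentsWithStats(o);r=[(c[i],st[i]) for i in range(1,n) if st[i,4]>minA]
    return sorted(r,key=lambda a:(a[0][1]>np.mean([q[0][1] for q in r]),a[0][0]))
a=blobs(gt,(325,185,415,235),8);b=blobs(gw,(190,70,440,200),20)
P=[]
for p,q in zip(a,b):
    P.append(tri([gt,gw],[p[0],q[0]]));print(p[0].round(1),q[0].round(1),q[1].tolist(),P[-1].round(4),(proj(gt,P[-1])-p[0]).round(1))
P=np.array(P)
for i in range(4):
    d=P[i]-P[i+4];print("mid",(P[i]+P[i+4])/2,np.linalg.norm(d),"slope",np.degrees(np.arctan2(-d[2],np.hypot(d[0],d[1]))),"yaw",np.degrees(np.arctan2(d[1],d[0])))
k=cv2.inRange(cv2.cvtColor(gw["pixels"],cv2.COLOR_RGB2HSV),np.array([105,150,60]),np.array([120,255,255]))
E
```

```text
[339.5 199.5] [219.   90.2] [201, 85, 39, 12, 401] [ 0.5439 -0.0752  0.0693] [[0.4 0.2]]
[358.1 199.1] [284.7  89.3] [270, 84, 31, 12, 343] [ 0.5458 -0.1315  0.0693] [[0.1 0. ]]
[376.  198.5] [349.5  89. ] [335, 84, 30, 11, 328] [ 0.548  -0.1862  0.0701] [[0. 0.]]
[394.  197.7] [412.4  88.3] [394, 83, 38, 13, 394] [ 0.5504 -0.2401  0.0703] [[-0.5  0.1]]
[341.  221.9] [227.7 188.7] [211, 180, 35, 15, 336] [ 0.4692 -0.0775  0.1109] [[0.5 0.2]]
[360.5 221.1] [288.3 189.1] [275, 181, 28, 14, 265] [ 0.4721 -0.134   0.113 ] [[0.3 0.1]]
[379.4 220.6] [348.6 188.6] [335, 183, 28, 11, 267] [ 0.474  -0.1889  0.1129] [[ 0.2 -0. ]]
[398.2 220. ] [406.  187.8] [390, 178, 33, 16, 321] [ 0.476  -0.2426  0.1123] [[-0.3  0.1]]
mid [ 0.50653628 -0.07635001  0.09009728] 0.08551654730754055 slope 29.152072433036036 yaw 1.782171222657211
mid [ 0.50894473 -0.13270777  0.09115043] 0.08580028044597522 slope 30.67067473655417 yaw 1.9332198759966248
mid [ 0.51103861 -0.18753522  0.09150757] 0.0855544954761981 slope 30.055014247114613 yaw 2.114981339110112
mid [ 0.51319472 -0.24131972  0.09130308] 0.08550909983995907 slope 29.419709938355897 yaw 1.9072358310982156
```

```bash
python3 - <<'E'
from h import *
from bench import read_state
s=read_state();R=Rt(30,2)
print(plan(s,[.5425,-.0741,.1538],R),plan(s,[.5025,-.0755,.0845],R), R.round(3))
E
```

```text
[-8.88e+01 -4.19e+01  9.90e+01 -2.00e-03  5.90e-03 -6.30e-03] [-8.84e+01 -4.18e+01  1.79e+02 -2.00e-03  5.90e-03 -6.30e-03] [[ 0.035 -0.865 -0.5  ]
 [-0.999 -0.03  -0.017]
 [-0.     0.5   -0.866]]
```

Call:
{"api": "jog_arm", "payload": {"moves": [[-40,-20,40,-0.002,0.006,-0.006],[-75,-38,80,-0.002,0.006,-0.006],[-89,-42,99,-0.002,0.006,-0.006],[-89,-42,99,-0.002,0.006,-0.006],[-89,-42,99,-0.002,0.006,-0.006]]}}

```text
t: 2.1
ee_pos: [0.5425, -0.0738, 0.1541]
tcp_rot: [150.0, 0.0, -88.0]
wrist_force: [-0.0, -0.2, 0.2]
grip_width: 0.535
```

```bash
python3 - <<'E'
from h import *
from bench import *
g=get_image("wrist");cv2.imwrite("pics/w2.png",g["pixels"][:,:,::-1]);np.savez("pics/w2.npz",**g)
s=read_state();print(s["ee_pos"],s["tcp_rot"]);print(plan(s,[.5025,-.0755,.0845],Rt(30,2)))
print(proj(g,[[.507,-.0755,.0925]]))
E
```

```text
[ 0.54323627 -0.07455813  0.15474782] [ 1.50090757e+02 -3.63347981e-02 -8.80556269e+01]
[-5.00e-01  3.00e-01  8.12e+01 -1.60e-03 -1.00e-04 -1.20e-03]
[[320.83589575 224.14707145]]
```

View pics/w2.png

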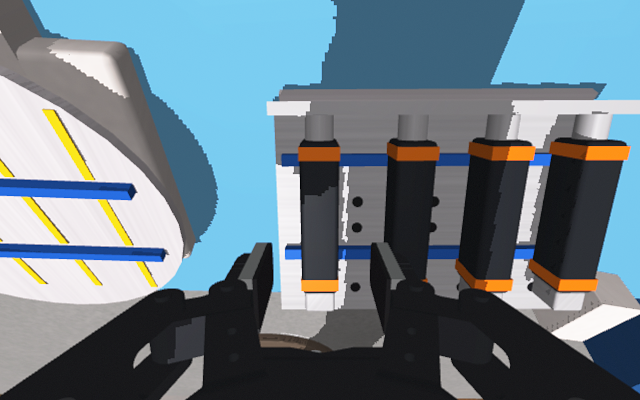

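The jaw middle (col 321) lines up with the left handle (col 320). The right finger sits clear between the two handles, so I'll descend.

Call:
{"api": "jog_arm", "payload": {"moves": [[0,0,30,0,0,0],[0,0,55,0,0,0],[0,0,72,0,0,0],[0,0,80,0,0,0],[0,0,80,0,0,0]]}}

```text
t: 2.65
ee_pos: [0.5032, -0.0752, 0.0849]
tcp_rot: [150.1, 0.0, -88.0]
wrist_force: [1.2, 0.4, 0.7]
grip_width: 0.532
```

Call:
{"api": "jog_arm", "payload": {"moves": [[0,0,0,0,0,0],[0,0,0,0,0,0],[0,0,0,0,0,0],[0,0,0,0,0,0],[0,0,0,0,0,0]], "fingers": 255, "grip_force": 40}}

```text
t: 3.15
ee_pos: [0.5046, -0.0741, 0.0856]
tcp_rot: [150.2, 0.0, -87.9]
wrist_force: [1.2, -1.3, 6.0]
grip_width: 0.273
```

```bash
python3 - <<'E'
from h import *
from bench import *
g=get_image("wrist");cv2.imwrite("pics/w3.png",g["pixels"][:,:,::-1])
s=read_state();print(s["ee_pos"],s["tcp_rot"],s["wrist_force"],s["grip_width"])
E
```

```text
[ 0.50453998 -0.07409949  0.08560577] [ 1.50184264e+02  1.05809641e-02 -8.79294221e+01] [ 1.23624174 -1.37179058  5.72769085] 0.27551522306523096
```

View pics/w3.png

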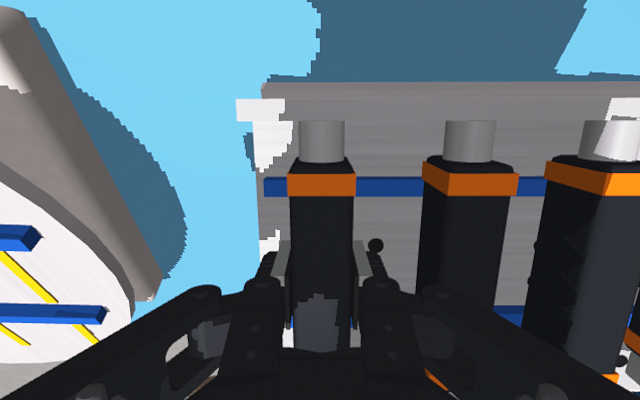

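Call:
{"api": "jog_arm", "payload": {"moves": [[0,0,-15,0,0,0],[0,0,-40,0,0,0],[0,0,-75,0,0,0],[0,0,-100,0,0,0],[0,0,-110,0,0,0]], "grip_force": 60}}

```text
t: 3.7
ee_pos: [0.5603, -0.0715, 0.1819]
tcp_rot: [150.3, 0.1, -87.9]
wrist_force: [0.7, 0.2, -2.1]
grip_width: 0.273
```

```bash
python3 - <<'E'
from h import *
from bench import *
g=get_image("wrist");cv2.imwrite("pics/w4.png",g["pixels"][:,:,::-1]);np.savez("pics/w4.npz",**g)
g=get_image("top");cv2.imwrite("pics/t4.png",cv2.resize(g["pixels"][130:270,210:430,::-1],None,fx=3.5,fy=3.5,interpolation=cv2.INTER_CUBIC))
s=read_state();print(s["ee_pos"],s["tcp_rot"],s["wrist_force"],s["grip_width"],s["joints"])
E
```

```text
[ 0.55912535 -0.07158549  0.18041961] [ 1.50180961e+02  6.00665300e-02 -8.79056194e+01] [-0.40452995  0.81680049 -2.95741057] 0.27110265479443013 [  2.85275606  40.64346736  -3.28066212  79.73819026   3.02280855
  89.5026203  -88.92755563]
```

View pics/w4.png

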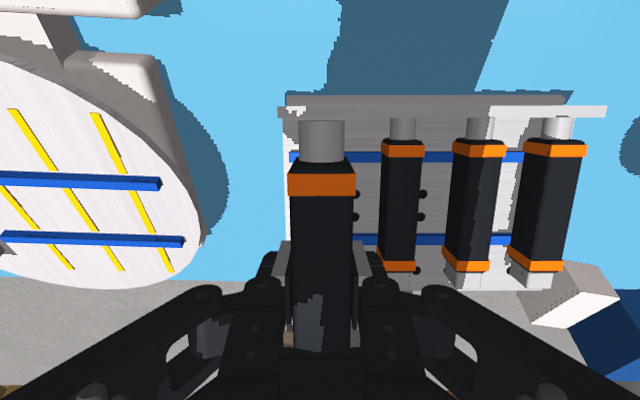

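View pics/t4.png

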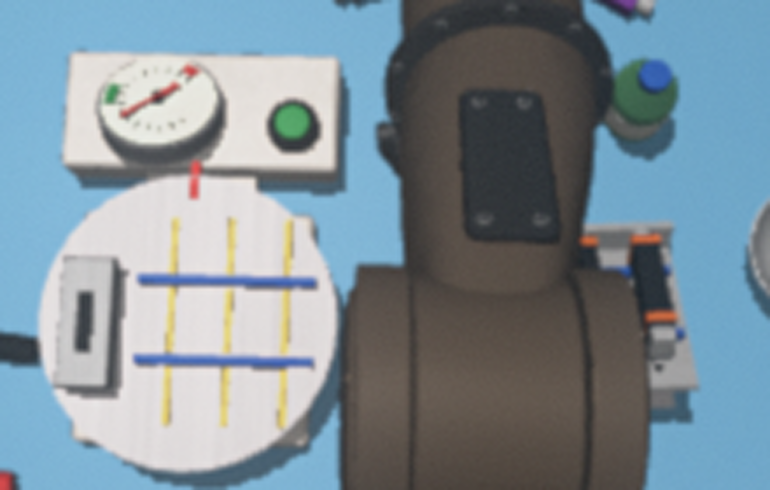

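The handle is lifted, held parallel to the tool, and the other three are undisturbed. Next I measure the pan frame.

```bash
cat > pan.py <<'E'
from h import *
from scipy.optimize import least_squares
def fit(g,box,zt=0.0685,show=None,amin=14):
    im=cv2.cvtColor(g["pixels"],cv2.COLOR_RGB2HSV);x0,y0,x1,y1=box
    def comps(lo,hi,z):
        k=cv2.inRange(im,np.array(lo),np.array(hi));o=np.zeros_like(k);o[y0:y1,x0:x1]=k[y0:y1,x0:x1]
        n,l,st,c=cv2.connectedComponentsWithStats(o)
        return [ray(g,np.argwhere(l==i)[:,::-1],z)[:,:2] for i in range(1,n) if st[i,4]>=amin]
    B=comps([108,130,60],[125,255,255],zt+.008);Y=comps([20,100,110],[32,255,255],zt)
    def res(p,w=None):
        c,s=np.cos(p[2]),np.sin(p[2]);r=[]
        for S,ax,vals in ((B,0,[-.035,.035]),(Y,1,[-.085,-.035,.015])):
            for q in S:
                d=q-p[:2];l=np.c_[c*d[:,0]+s*d[:,1],-s*d[:,0]+c*d[:,1]][:,ax]
                v=vals[np.argmin(np.abs(np.array(vals)-np.median(l)))]
                r.append(np.sqrt(1/len(l))*(l-v))
        return np.concatenate(r)
    f=least_squares(res,[.4755,.159,0],loss='soft_l1',f_scale=.002);return f.x,len(B),len(Y),np.sqrt(np.mean(f.fun**2))
E
python3 - <<'E'
from pan import *
gt=dict(np.load("pics/top0.npz"));print(fit(gt,(240,180,310,260)))
for n,b in (("w1",(0,40,160,240)),("w2",(0,90,190,300)),("w4",(0,90,200,300))):
    g=dict(np.load(f"pics/{n}.npz"));r=fit(g,b);print(n,r, np.degrees(r[0][2]))
E
```

```text
(array([ 0.47577918,  0.15856129, -0.0159421 ]), 2, 8, np.float64(0.000201680740232075))
w1 (array([ 0.48083009,  0.15651877, -0.01735501]), 2, 7, np.float64(0.00011765975508504738)) -0.9943686195793815
w2 (array([ 0.48339221,  0.1566468 , -0.01446305]), 2, 7, np.float64(0.00010304263249343312)) -0.8286715903303707
w4 (array([ 0.48278913,  0.1569176 , -0.01431755]), 2, 8, np.float64(9.848076133598792e-05)) -0.8203349410061055
```

```bash
python3 - <<'E'
from h import *
from bench import read_state
s=read_state();print(plan(s,[.478,.172,.22],Rt(0,-.85)))
E
```

```text
[-2.464e+02  8.220e+01  1.800e+00  5.204e-01 -1.230e-02  5.050e-02]
```

Call:
{"api": "jog_arm", "payload": {"moves": [[-30,10,-15,0.06,0,0.01],[-75,25,-15,0.17,0,0.02],[-120,40,-15,0.28,-0.01,0.03],[-165,55,-10,0.38,-0.01,0.04],[-200,70,-5,0.46,-0.01,0.05]]}}

```text
t: 4.3
ee_pos: [0.4902, 0.1282, 0.2187]
tcp_rot: [176.5, -0.1, -90.7]
wrist_force: [-0.5, 0.7, -0.7]
grip_width: 0.266
```

```bash
python3 - <<'E'
from h import *
from bench import read_state
s=read_state();print(s["ee_pos"],plan(s,[.478,.172,.22],Rt(0,-.85)))
E
```

```text
[0.49023423 0.12824412 0.21866026] [-4.36e+01  1.29e+01 -7.00e-01  6.03e-02 -2.40e-03  2.00e-03]
```

Call:
{"api": "jog_arm", "payload": {"moves": [[-25,7,0,0.03,-0.002,0.002],[-40,12,0,0.06,-0.002,0.002],[-44,13,0,0.06,-0.002,0.002],[-44,13,0,0.06,-0.002,0.002]]}}

```text
t: 4.7
ee_pos: [0.4796, 0.1698, 0.2191]
tcp_rot: [179.7, -0.2, -90.9]
wrist_force: [0.2, 0.3, -1.7]
grip_width: 0.272
```

```bash
python3 - <<'E'
from pan import *
from bench import *
g=get_image("wrist");cv2.imwrite("pics/w5.png",g["pixels"][:,:,::-1]);np.savez("pics/w5.npz",**g)
s=read_state();print(s["ee_pos"],s["tcp_rot"],s["wrist_force"]);print(g["world_from_camera"].round(3))
E
```

```text
[0.48029524 0.16899228 0.21913717] [ 1.79732581e+02 -1.70557000e-01 -9.09582365e+01] [ 0.403959   -0.20142688 -1.72796395]
[[-0.014 -0.963 -0.27   0.547]
 [-1.     0.015  0.001  0.169]
 [ 0.003  0.27  -0.963  0.339]
 [ 0.     0.     0.     1.   ]]
```

View pics/w5.png

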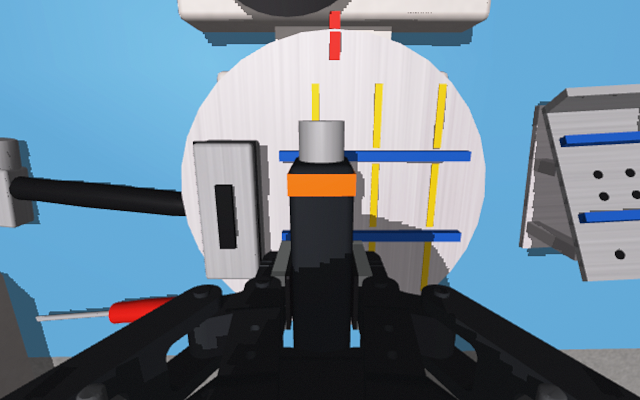

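```bash
python3 - <<'E'
from pan import *
g=dict(np.load("pics/w5.npz"))
for z in (.0655,.0685): print(z,fit(g,(275,75,480,290),z))
# handle axis: orange band and tip at held height
print(proj(g,[[.4803+.02,.169,.2191],[.4803+.06,.169,.2091]]))
im=cv2.cvtColor(g["pixels"],cv2.COLOR_RGB2HSV)
k=cv2.inRange(im[170:200,270:380],np.array([4,120,70]),np.array([20,255,255]));x,y,w,h=cv2.boundingRect(k);print(x+270,y+170,w,h)
print("band top ctr", ray(g,[(270+x+w/2,175)],.2191-.008+.016))
E
```

```text
0.0655 (array([ 0.47692105,  0.15830324, -0.01328948]), 4, 7, np.float64(9.513573191125115e-05))
0.0685 (array([ 0.47774043,  0.15897952, -0.01502905]), 4, 7, np.float64(9.615274514329929e-05))
[[321.00991413 234.3159938 ]
 [319.42925993 128.26429557]]
287 172 70 25
band top ctr [[0.52539366 0.16831374 0.2271    ]]
```

```bash
python3 - <<'E'
from h import *
from bench import read_state
s=read_state()
for z in (.13,.103): print(s["ee_pos"],plan(s,[.4785,.1736,z],Rt(0,-.85)))
E
```

```text
[0.48029524 0.16899228 0.21913717] [-4.80e+00  1.50e+00  8.91e+01  4.70e-03 -3.00e-03 -1.90e-03]
[0.48029524 0.16899228 0.21913717] [-4.900e+00  1.300e+00  1.161e+02  4.700e-03 -3.000e-03 -1.900e-03]
```

Call:
{"api": "jog_arm", "payload": {"moves": [[-2,1,30,0.005,-0.003,-0.002],[-5,1,60,0.005,-0.003,-0.002],[-5,1,80,0.005,-0.003,-0.002],[-5,1,90,0.005,-0.003,-0.002],[-5,1,90,0.005,-0.003,-0.002]]}}

```text
t: 5.25
ee_pos: [0.479, 0.1734, 0.1285]
tcp_rot: [180.0, -0.0, -90.9]
wrist_force: [0.2, 0.0, -1.3]
grip_width: 0.274
```

```bash
python3 - <<'E'
from h import *
from bench import *
g=get_image("wrist");cv2.imwrite("pics/w6.png",g["pixels"][:,:,::-1]);np.savez("pics/w6.npz",**g)
from pan import fit
print(fit(g,(275,75,640,290),.0685))
for i in range(3):
  s=read_state();print(s["ee_pos"],s["tcp_rot"],s["wrist_force"],plan(s,[.4785,.1736,.103],Rt(0,-.85)))
E
```

```text
(array([4.78529870e-01, 1.58679840e-01, 4.81955687e-05]), 3, 5, np.float64(7.526650098808416e-05))
[0.47960338 0.1739953  0.12960611] [-1.79941563e+02  2.34676640e-02 -9.08957787e+01] [ 0.77959595  0.73594997 -0.91325817] [ 4.00e-01  1.10e+00  2.66e+01 -1.00e-03  4.00e-04 -8.00e-04]
[0.47960338 0.1739953  0.12960611] [-1.79941563e+02  2.34676640e-02 -9.08957787e+01] [ 0.77959595  0.73594997 -0.91325817] [ 4.00e-01  1.10e+00  2.66e+01 -1.00e-03  4.00e-04 -8.00e-04]
[0.47960338 0.1739953  0.12960611] [-1.79941563e+02  2.34676640e-02 -9.08957787e+01] [ 0.77959595  0.73594997 -0.91325817] [ 4.00e-01  1.10e+00  2.66e+01 -1.00e-03  4.00e-04 -8.00e-04]
```

View pics/w6.png

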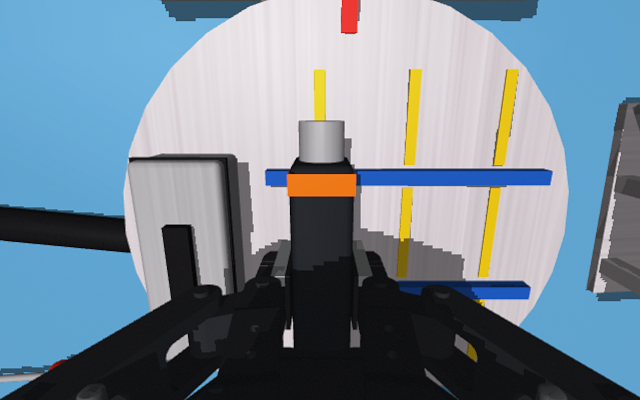

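The handle tip (col 321) lines up with the stripe (col 320), so I'll lower it.

Call:
{"api": "jog_arm", "payload": {"moves": [[0,1,12,0,0,0],[0,1,20,0,0,0],[0,1,24,0,0,0],[0,1,26,0,0,0],[0,1,26,0,0,0]]}}

```text
t: 5.8
ee_pos: [0.4783, 0.175, 0.1038]
tcp_rot: [-179.9, 0.1, -90.8]
wrist_force: [-1.6, -0.3, -1.9]
grip_width: 0.274
```

Call:
{"api": "jog_arm", "payload": {"moves": [[0,0,1,0,0,0],[0,0,2,0,0,0],[0,0,2,0,0,0]]}}

```text
t: 6.1
ee_pos: [0.4784, 0.1751, 0.102]
tcp_rot: [-179.9, 0.1, -90.8]
wrist_force: [-1.8, 0.0, -2.4]
grip_width: 0.27
```

Call:
{"api": "jog_arm", "payload": {"moves": [[0,0,1,0,0,0],[0,0,2,0,0,0],[0,0,2,0,0,0]]}}

```text
t: 6.4
ee_pos: [0.4784, 0.1751, 0.0999]
tcp_rot: [-179.9, 0.1, -90.8]
wrist_force: [0.3, -0.7, -1.5]
grip_width: 0.266
```

Call:
{"api": "jog_arm", "payload": {"moves": [[0,0,1,0,0,0],[0,0,2,0,0,0],[0,0,2,0,0,0]]}}

```text
t: 6.7
ee_pos: [0.4784, 0.1751, 0.0979]
tcp_rot: [-179.9, 0.1, -90.8]
wrist_force: [-0.4, -0.3, -0.9]
grip_width: 0.273
```

```bash
python3 - <<'E'
from h import *
from bench import *
g=get_image("wrist");cv2.imwrite("pics/w7.png",g["pixels"][:,:,::-1]);np.savez("pics/w7.npz",**g)
s=read_state();print(s["ee_pos"],s["tcp_rot"],s["wrist_force"])
E
```

```text
[0.47836463 0.17507587 0.09790325] [-1.79873632e+02  6.97980781e-02 -9.08054353e+01] [-0.30945259  0.63272168 -0.36396272]
```

View pics/w7.png

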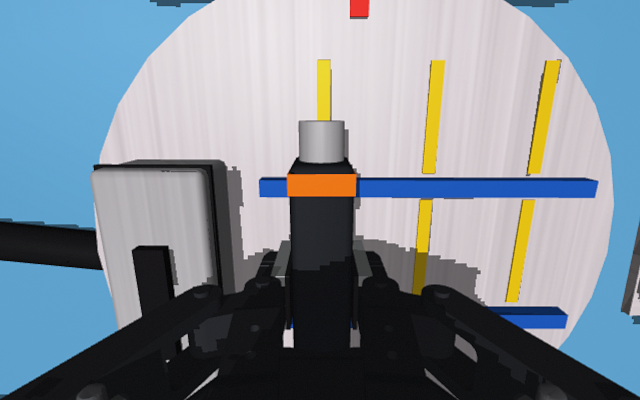

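Call:
{"api": "jog_arm", "payload": {"moves": [[0,0,0.5,0,0,0],[0,0,1,0,0,0],[0,0,1,0,0,0],[0,0,1,0,0,0]], "grip_force": 20}}

```text
t: 7.15
ee_pos: [0.4784, 0.1751, 0.097]
tcp_rot: [-179.9, 0.1, -90.8]
wrist_force: [-0.5, -0.3, 0.5]
grip_width: 0.273
```

Call:
{"api": "jog_arm", "payload": {"moves": [[0,0,0,0,0,0],[0,0,0,0,0,0],[0,0,0,0,0,0],[0,0,0,0,0,0]], "fingers": 145}}

```text
t: 7.55
ee_pos: [0.4783, 0.1751, 0.0969]
tcp_rot: [-179.9, 0.1, -90.8]
wrist_force: [0.2, 1.1, -0.1]
grip_width: 0.428
```

```bash
python3 - <<'E'
from h import *
from bench import *
g=get_image("wrist");cv2.imwrite("pics/w8.png",g["pixels"][:,:,::-1]);np.savez("pics/w8.npz",**g)
s=read_state();print(s["ee_pos"],s["tcp_rot"],s["wrist_force"])
E
```

```text
[0.478369   0.17504374 0.09692886] [-1.79871881e+02  6.99279794e-02 -9.08100085e+01] [ 0.03650915  0.03917958 -0.43143895]
```

View pics/w8.png

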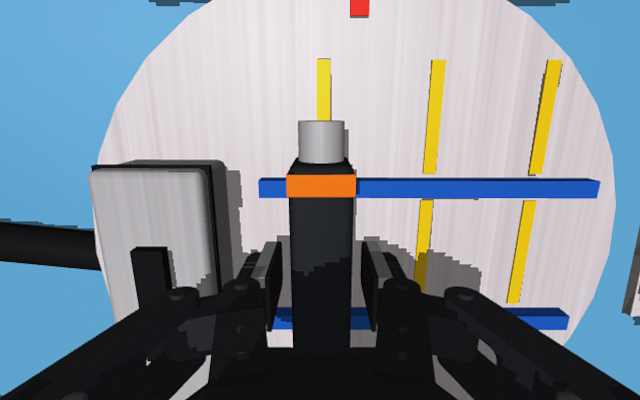

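The handle is released on the stripe with clearance on both sides. I'll retreat upward and check the scale.

Call:
{"api": "jog_arm", "payload": {"moves": [[0,0,-20,0,0,0],[0,0,-50,0,0,0],[0,0,-90,0,0,0],[30,0,-120,0,0,0],[80,0,-130,0,0,0]]}}

```text
t: 8.1
ee_pos: [0.4785, 0.0986, 0.23]
tcp_rot: [-179.6, 0.3, -90.5]
wrist_force: [1.3, -0.8, -1.1]
grip_width: 0.432
```

```bash
python3 - <<'E'
from h import *
from bench import *
g=get_image("wrist");cv2.imwrite("pics/w9.png",g["pixels"][:,:,::-1]);np.savez("pics/w9.npz",**g)
g=get_image("top");cv2.imwrite("pics/t9.png",cv2.resize(g["pixels"][130:270,210:430,::-1],None,fx=3.5,fy=3.5,interpolation=cv2.INTER_CUBIC))
s=read_state();print(s["ee_pos"],s["tcp_rot"])
t=np.array([.511-.0085+.002,-.1875+.056,.0845])
print(s["t"])
n=-Rt(30,2)[:,2]
g1=np.array([.5045,-.1315,.0845])
print(plan(s,g1+.08*n,Rt(30,2)))
E
```

```text
[0.47790919 0.08947012 0.22842759] [-1.79698237e+02 -6.58122487e-02 -9.12667779e+01]
8.2
[ 2.180e+02 -7.100e+01  7.530e+01 -5.287e-01  1.370e-02 -5.610e-02]
```

View pics/w9.png

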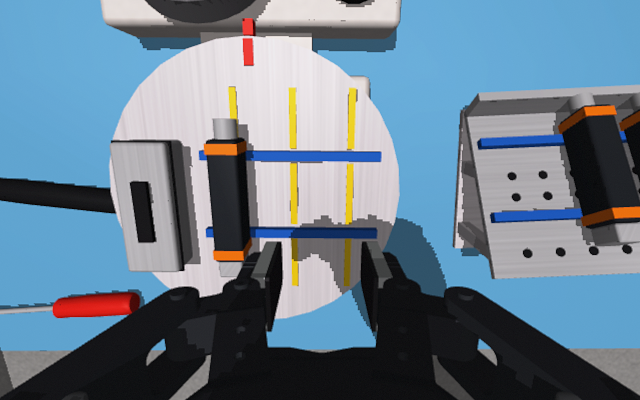

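View pics/t9.png

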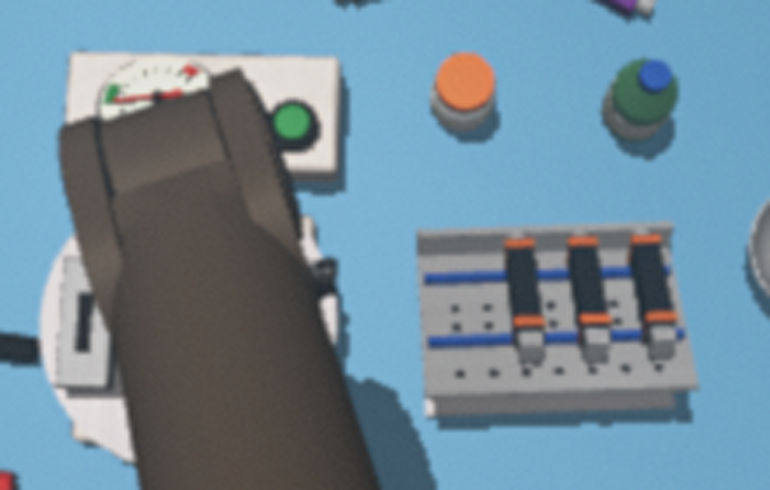

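Call:
{"api": "jog_arm", "payload": {"moves": [[45,-12,5,-0.1,0,-0.01],[90,-30,20,-0.22,0,-0.02],[135,-45,35,-0.33,0.01,-0.03],[180,-60,50,-0.44,0.01,-0.05],[218,-71,65,-0.529,0.014,-0.056]], "fingers": 120}}

```text
t: 8.7
ee_pos: [0.5457, -0.126, 0.1605]
tcp_rot: [149.6, 0.1, -87.6]
wrist_force: [0.8, -0.6, 0.6]
grip_width: 0.532
```

Call:
{"api": "jog_arm", "payload": {"moves": [[0,0,0,0,0,0],[0,0,0,0,0,0]]}}

```text
t: 8.9
ee_pos: [0.5446, -0.1238, 0.1592]
tcp_rot: [149.6, 0.1, -87.7]
wrist_force: [0.4, 0.1, 1.2]
grip_width: 0.534
```

```bash
python3 - <<'E'
from h import *
from bench import *
s=read_state();print(s["ee_pos"],s["tcp_rot"])
n=-Rt(30,2)[:,2]
g1=np.array([.5045,-.1305,.0845])
print(plan(s,g1+.08*n,Rt(30,2)))
g=get_image("wrist");cv2.imwrite("pics/w10.png",g["pixels"][:,:,::-1]);np.savez("pics/w10.npz",**g)
E
```

```text
[ 0.54458609 -0.12383978  0.15916711] [ 1.49609702e+02  1.34758551e-01 -8.76686831e+01]
[ 5.3e+00 -2.4e+00  4.8e+00  6.8e-03 -9.0e-04  6.2e-03]
```

View pics/w10.png

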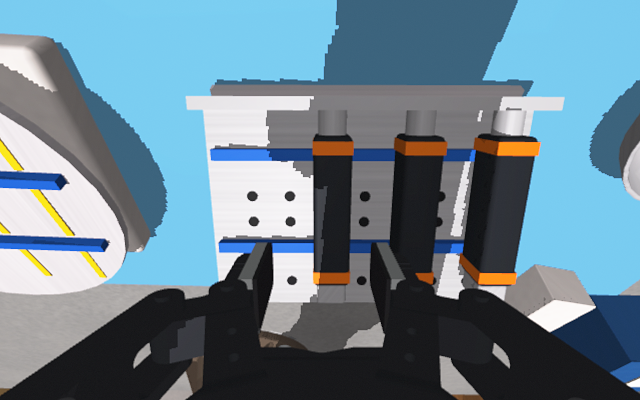

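Call:
{"api": "jog_arm", "payload": {"moves": [[6,-2,5,0.007,0,0.006],[6,-2,35,0.007,0,0.006],[6,-2,62,0.007,0,0.006],[6,-2,78,0.007,0,0.006],[6,-2,84,0.007,0,0.006]]}}

```text
t: 9.45
ee_pos: [0.5035, -0.1299, 0.0882]
tcp_rot: [150.2, -0.0, -87.8]
wrist_force: [0.5, 0.6, 0.4]
grip_width: 0.528
```

```bash
python3 - <<'E'
from h import *
from bench import *
s=read_state();print(s["ee_pos"],s["tcp_rot"],s["wrist_force"])
print(plan(s,[.5045,-.1305,.0845],Rt(30,2)))
g=get_image("wrist");cv2.imwrite("pics/w11.png",g["pixels"][:,:,::-1])
E
```

```text
[ 0.50353163 -0.12994908  0.08816347] [ 1.50238730e+02 -3.61831730e-02 -8.77837811e+01] [0.45884764 0.62420389 0.36653599]
[ 6.0e-01 -2.6e+00  2.7e+00 -4.2e-03 -2.4e-03  3.0e-03]
```

View pics/w11.png

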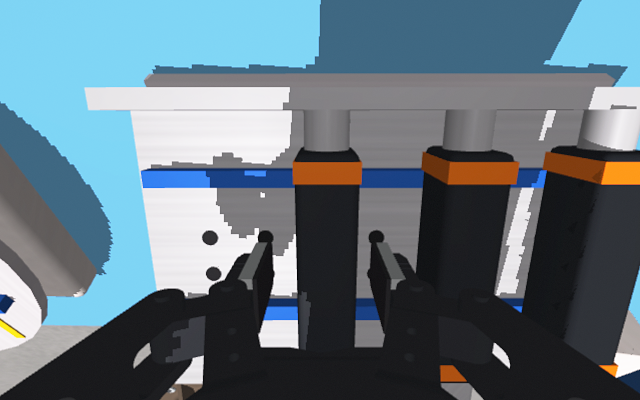

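Call:
{"api": "jog_arm", "payload": {"moves": [[2,-2,1,-0.004,-0.002,0.003],[2,-2,3,-0.004,-0.002,0.003],[2,-2,3,-0.004,-0.002,0.003]]}}

```text
t: 9.8
ee_pos: [0.5058, -0.1327, 0.0847]
tcp_rot: [150.1, -0.0, -88.0]
wrist_force: [0.1, 0.4, 0.3]
grip_width: 0.529
```

Call:
{"api": "jog_arm", "payload": {"moves": [[0,0,0,0,0,0],[0,0,0,0,0,0],[0,0,0,0,0,0],[0,0,0,0,0,0],[0,0,0,0,0,0]], "fingers": 255, "grip_force": 50}}

```text
t: 10.3
ee_pos: [0.5055, -0.1325, 0.0846]
tcp_rot: [150.0, -0.0, -88.0]
wrist_force: [2.3, 0.6, 5.7]
grip_width: 0.269
```

Call:
{"api": "jog_arm", "payload": {"moves": [[0,0,-15,0,0,0],[0,0,-40,0,0,0],[0,0,-75,0,0,0],[0,0,-100,0,0,0],[0,0,-110,0,0,0]], "grip_force": 60}}

```text
t: 10.8
ee_pos: [0.5616, -0.1306, 0.181]
tcp_rot: [150.2, -0.1, -88.0]
wrist_force: [-0.4, 0.5, -1.2]
grip_width: 0.269
```

```bash
python3 - <<'E'
from h import *
from bench import *
s=read_state();print(s["ee_pos"],s["tcp_rot"],s["wrist_force"])
g=get_image("wrist");cv2.imwrite("pics/w12.png",g["pixels"][:,:,::-1])
g=get_image("scene");cv2.imwrite("pics/s12.png",cv2.resize(g["pixels"][140:260,290:450,::-1],None,fx=5,fy=5,interpolation=cv2.INTER_CUBIC));np.savez("pics/s12.npz",**g)
# stripe -35
y0=np.array([.477,.1586]);c,sn=np.cos(-.0148),np.sin(-.0148)
p=y0+np.array([c*.0013+sn*.035,-c*.035]);print(p,plan(s,[p[0],p[1],.19],Rt(0,-.85)))
E
```

```text
[ 0.56159598 -0.13064248  0.18097419] [ 1.50156369e+02 -5.19445624e-02 -8.80347319e+01] [-0.35382676  0.51964608 -1.16462768]
[0.47778188 0.12360383] [-2.570e+02  6.970e+01  2.930e+01  5.207e-01 -1.370e-02  4.780e-02]
```

View pics/w12.png

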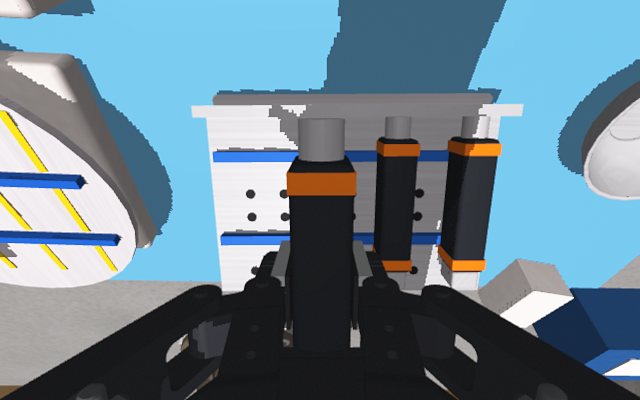

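View pics/s12.png

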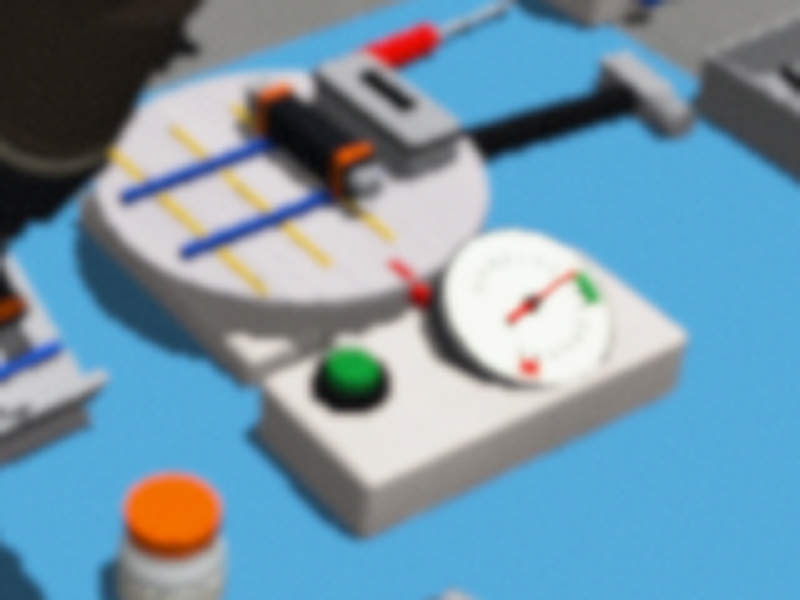

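The needle points just below the green band, so a second handle should put it inside. Now I carry it to the -35 stripe.

Call:
{"api": "jog_arm", "payload": {"moves": [[-35,10,-10,0.08,0,0.01],[-80,25,-8,0.2,0,0.02],[-125,40,0,0.31,-0.01,0.03],[-170,52,10,0.42,-0.01,0.04],[-210,65,20,0.5,-0.013,0.048]]}}

```text
t: 11.4
ee_pos: [0.4837, 0.0784, 0.1936]
tcp_rot: [178.8, -0.0, -90.9]
wrist_force: [0.8, 1.5, -1.4]
grip_width: 0.268
```

```bash
python3 - <<'E'
from h import *
from bench import *
s=read_state();print(s["ee_pos"],s["tcp_rot"],s["wrist_force"])
print(plan(s,[.4778,.1236,.13],Rt(0,-.85)))
E
```

```text
[0.48371807 0.07844939 0.19361187] [ 1.78777211e+02 -3.05785674e-03 -9.08583113e+01] [ 0.79543434  1.46515501 -1.36284097]
[-4.51e+01  5.20e+00  6.37e+01  2.13e-02 -1.00e-04 -1.00e-04]
```

Call:
{"api": "jog_arm", "payload": {"moves": [[-25,3,5,0.01,0,0],[-42,5,15,0.021,0,0],[-46,5,35,0.021,0,0],[-46,5,55,0.021,0,0],[-46,5,63,0.021,0,0]]}}

```text
t: 11.9
ee_pos: [0.4781, 0.1221, 0.1289]
tcp_rot: [179.6, -0.2, -90.8]
wrist_force: [0.4, -0.3, -1.0]
grip_width: 0.274
```

Call:
{"api": "jog_arm", "payload": {"moves": [[0,0,0,0,0,0]]}}

```text
t: 12.0
ee_pos: [0.479, 0.122, 0.1299]
tcp_rot: [179.6, -0.2, -90.9]
wrist_force: [0.3, -0.1, -0.1]
grip_width: 0.269
```

```bash
python3 - <<'E'
from h import *
from bench import *
g=get_image("wrist");cv2.imwrite("pics/w13.png",g["pixels"][:,:,::-1])
s=read_state();print(s["ee_pos"],s["tcp_rot"],s["wrist_force"])
print(plan(s,[.4778,.1236,.10],Rt(0,-.85)))
E
```

```text
[0.47994071 0.12232377 0.13098396] [ 1.79717622e+02 -1.09324416e-01 -9.08921287e+01] [ 0.18146134 -1.18408044 -0.98480844]
[-1.3e+00  2.0e+00  3.1e+01  4.9e-03 -1.9e-03 -7.0e-04]
```

View pics/w13.png

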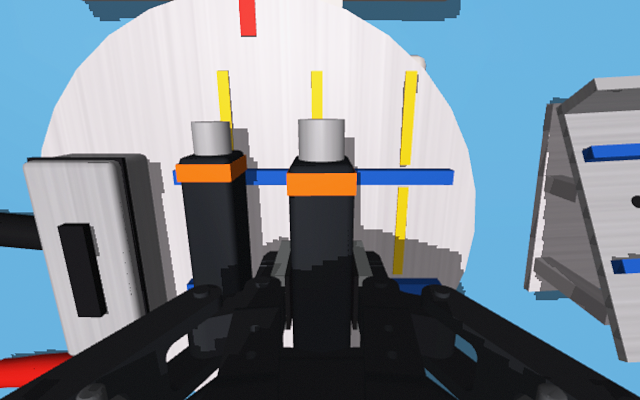

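Call:
{"api": "jog_arm", "payload": {"moves": [[-1,1,12,0.005,-0.002,0],[-1.5,2,22,0.005,-0.002,0],[-1.5,2,28,0.005,-0.002,0],[-1.5,2,32,0.005,-0.002,0],[-1.5,2,32,0.005,-0.002,0]]}}

```text
t: 12.55
ee_pos: [0.4787, 0.1243, 0.0994]
tcp_rot: [-179.9, 0.0, -90.9]
wrist_force: [-0.9, 0.8, -1.7]
grip_width: 0.272
```

Call:
{"api": "jog_arm", "payload": {"moves": [[0,0,1,0,0,0],[0,0,2,0,0,0],[0,0,2,0,0,0]]}}

```text
t: 12.85
ee_pos: [0.4789, 0.1245, 0.0979]
tcp_rot: [-179.9, 0.1, -90.9]
wrist_force: [0.0, -0.2, -2.6]
grip_width: 0.265
```

Call:
{"api": "jog_arm", "payload": {"moves": [[0,0,1,0,0,0],[0,0,2,0,0,0],[0,0,2,0,0,0]]}}

```text
t: 13.15
ee_pos: [0.4789, 0.1245, 0.0957]
tcp_rot: [-179.9, 0.1, -90.9]
wrist_force: [0.0, 0.1, -0.2]
grip_width: 0.267
```

Call:
{"api": "jog_arm", "payload": {"moves": [[0,0,0.5,0,0,0],[0,0,1,0,0,0],[0,0,1,0,0,0]]}}

```text
t: 13.45
ee_pos: [0.4789, 0.1245, 0.0948]
tcp_rot: [-179.9, 0.1, -90.9]
wrist_force: [0.4, 0.5, -0.3]
grip_width: 0.27
```

```bash
python3 - <<'E'
from h import *
from bench import *
g=get_image("wrist");cv2.imwrite("pics/w14.png",g["pixels"][:,:,::-1])
s=read_state();print(s["ee_pos"],s["tcp_rot"],s["wrist_force"])
E
```

```text
[0.47890533 0.12455665 0.09476389] [-1.79861162e+02  6.11393470e-02 -9.08613931e+01] [-0.20765902 -0.31561854 -0.69040181]
```

View pics/w14.png

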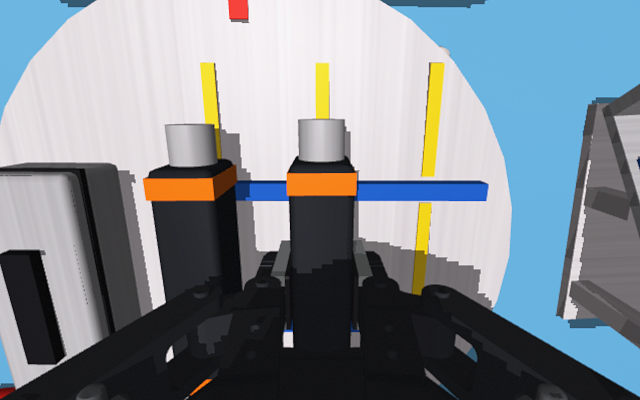

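Call:
{"api": "jog_arm", "payload": {"moves": [[0,0,0.5,0,0,0],[0,0,0.5,0,0,0],[0,0,0.5,0,0,0]], "grip_force": 20}}

```text
t: 13.8
ee_pos: [0.4789, 0.1245, 0.0943]
tcp_rot: [-179.9, 0.1, -90.9]
wrist_force: [0.4, 0.0, 0.4]
grip_width: 0.271
```

Call:
{"api": "jog_arm", "payload": {"moves": [[0,0,0,0,0,0],[0,0,0,0,0,0],[0,0,0,0,0,0],[0,0,0,0,0,0]], "fingers": 153}}

```text
t: 14.2
ee_pos: [0.4788, 0.1245, 0.0942]
tcp_rot: [-179.9, 0.1, -90.9]
wrist_force: [-0.2, 0.2, 1.0]
grip_width: 0.4
```

```bash
python3 - <<'E'
from h import *
from bench import *
g=get_image("wrist");cv2.imwrite("pics/w15.png",g["pixels"][:,:,::-1])
s=read_state();print(s["ee_pos"],s["wrist_force"],s["grip_width"])
E
```

```text
[0.47883149 0.1245219  0.09425114] [-0.96450981  0.02954168  0.43493331] 0.40086554149431763
```

View pics/w15.png

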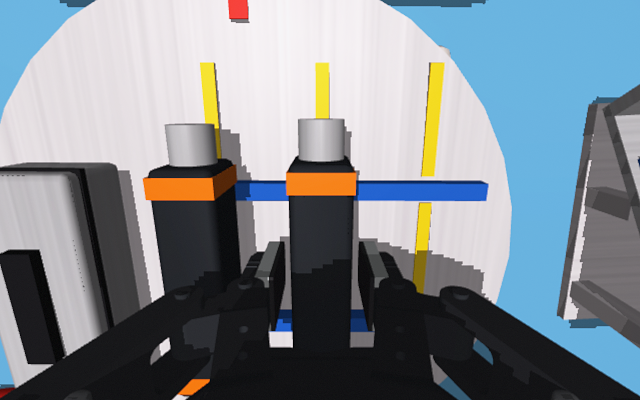

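Call:
{"api": "jog_arm", "payload": {"moves": [[0,0,-15,0,0,0],[0,0,-45,0,0,0],[0,0,-85,0,0,0],[20,-5,-125,0,0,0],[60,-20,-150,0,0,0]]}}

```text
t: 14.75
ee_pos: [0.4977, 0.0669, 0.2473]
tcp_rot: [-179.7, 0.2, -90.5]
wrist_force: [1.6, -0.3, -1.0]
grip_width: 0.401
```

Call:
{"api": "jog_arm", "payload": {"moves": [[50,0,-10,0,0,0],[90,0,-20,0,0,0],[90,0,-20,0,0,0],[90,0,-20,0,0,0]]}}

```text
t: 15.15
ee_pos: [0.4961, -0.0268, 0.2644]
tcp_rot: [-179.8, 0.1, -91.0]
wrist_force: [0.3, 0.4, -0.5]
grip_width: 0.399
```

```bash
python3 - <<'E'
from h import *
from bench import *
for n in ("wrist","scene","top"):
    g=get_image(n);np.savez(f"pics/{n[0]}16.npz",**g);cv2.imwrite(f"pics/{n[0]}16.png",g["pixels"][:,:,::-1])
    if n!="wrist":
        b=(slice(140,230),slice(290,430)) if n=="scene" else (slice(135,265),slice(210,350))
        cv2.imwrite(f"pics/{n[0]}16c.png",cv2.resize(g["pixels"][b][:,:,::-1],None,fx=4.5,fy=4.5,interpolation=cv2.INTER_CUBIC))
s=read_state();print(s["t"],s["ee_pos"],s["tcp_rot"])
E
```

```text
15.3 [ 0.49599209 -0.02448831  0.26376082] [-1.79905106e+02  8.53165990e-02 -9.07379843e+01]
```

View pics/w16.png

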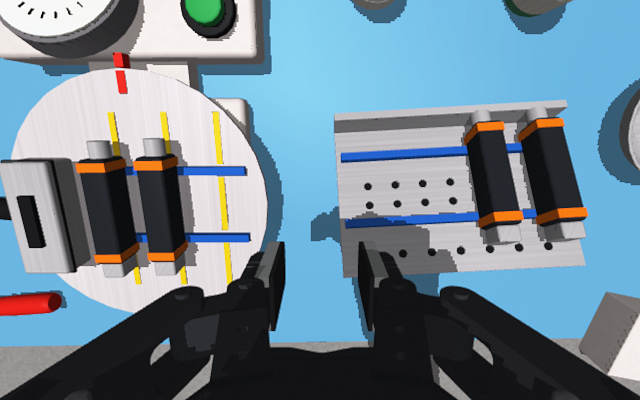

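View pics/s16c.png

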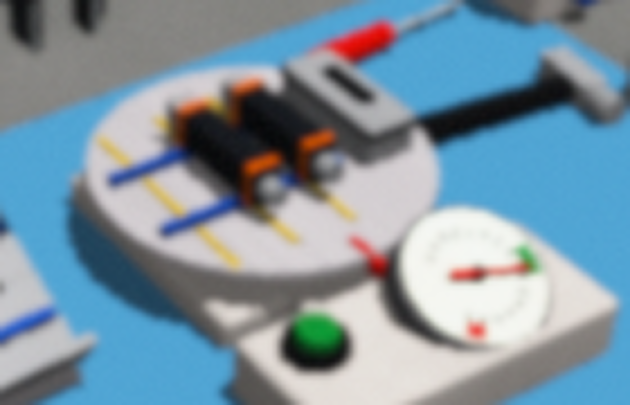

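View pics/t16c.png

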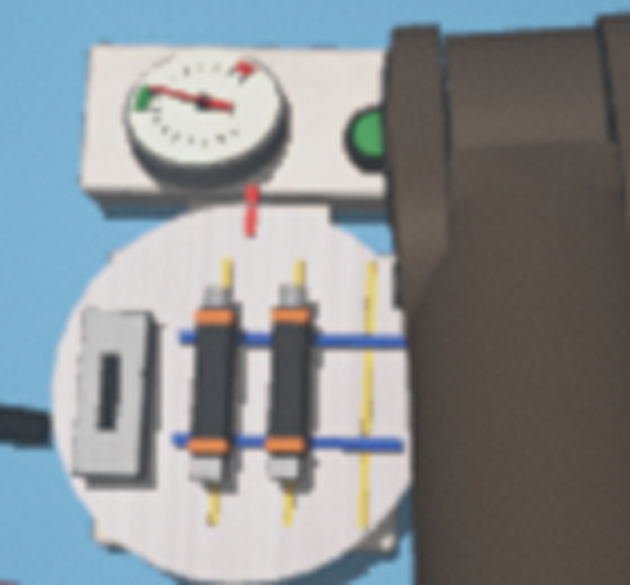

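The two handles are side by side beside the case, and the red marks look aligned. The needle is near the upper end of the green, so I'll read the dial closely with the wrist camera on the way to the button.

Call:
{"api": "jog_arm", "payload": {"moves": [[-35,-30,0,0,0,0],[-70,-65,0,0,0,0],[-105,-100,0,0,0,0],[-110,-125,0,0,0,0],[-110,-125,0,0,0,0]], "fingers": 255}}

```text
t: 15.8
ee_pos: [0.6247, 0.0861, 0.263]
tcp_rot: [-179.9, 0.1, -90.6]
wrist_force: [0.2, 0.1, 0.3]
grip_width: 0.003
```

Call:
{"api": "jog_arm", "payload": {"moves": [[0,0,0,0,0,0],[0,0,0,0,0,0]]}}

```text
t: 16.0
ee_pos: [0.6219, 0.0823, 0.2642]
tcp_rot: [-179.9, 0.0, -90.8]
wrist_force: [-0.5, 0.3, 0.1]
grip_width: 0.001
```

```bash
python3 - <<'E'
from h import *
from bench import *
g=get_image("wrist");np.savez("pics/w17.npz",**g);cv2.imwrite("pics/w17.png",g["pixels"][:,:,::-1])
s=read_state();print(s["t"],s["ee_pos"],s["tcp_rot"],s["grip_width"])
E
```

```text
16.05 [0.62192522 0.08200867 0.26453736] [-1.79900822e+02  4.61732835e-02 -9.08618625e+01] 0.0017867884328813233
```

View pics/w17.png

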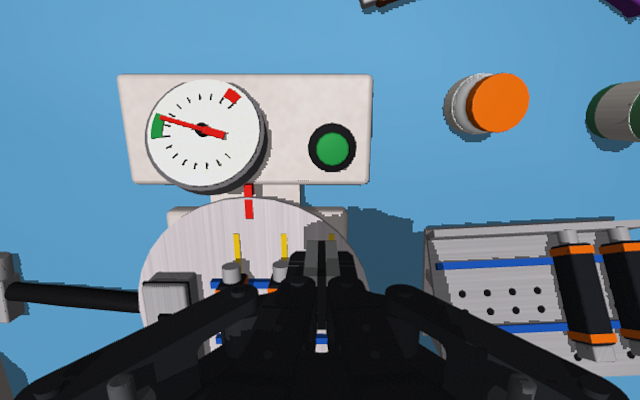

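```bash
python3 - <<'E'
from h import *
g=dict(np.load("pics/w17.npz"));p=g["pixels"][:,:,::-1]
cv2.imwrite("pics/w17c.png",cv2.resize(p[75:200,135:275],None,fx=5,fy=4.8,interpolation=cv2.INTER_NEAREST))
im=cv2.cvtColor(g["pixels"],cv2.COLOR_RGB2HSV)
k=cv2.inRange(im,np.array([55,90,50]),np.array([85,255,255]));k[:,:300]=0;k[:120]=0;k[180:]=0;k[:,370:]=0
m=cv2.moments(k,True);c=(m['m10']/m['m00'],m['m01']/m['m00']);print(c,m['m00'])
gt=dict(np.load("pics/top0.npz"))
print(tri([g,gt],[c,(293.0,164.4)]),ray(g,[c],.09))
# dial ellipse
w=cv2.inRange(im,np.array([0,0,200]),np.array([180,60,255]))
# angles about centre
c0=np.array([202.5,129.5])
E
```

```text
(331.8909090909091, 148.4284090909091) 880.0
[0.65518237 0.07099513 0.0702328 ] [[0.65726918 0.07168124 0.09      ]]
```

View pics/w17c.png

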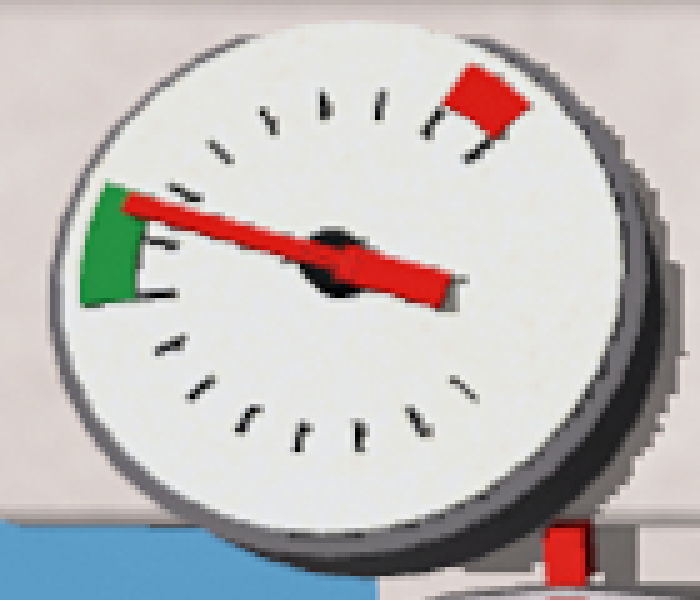

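The dial reads inside the green: the needle tip sits within the upper part of the band, at about (123,203) in the crop, with the band spanning rows 185 to 305. The red marks are aligned. Next is the button.

```bash
python3 - <<'E'
from h import *
from bench import *
g=dict(np.load("pics/w17.npz"))
for z in (.07,.08): print(ray(g,[(331.9,148.4)],z),ray(dict(np.load("pics/top0.npz")),[(293,164.4)],z))
s=read_state();print(s["t"],s["ee_pos"],plan(s,[.6555,.071,.135],Rt(0,-.85)))
E
```

```text
[[0.65516353 0.0710561  0.07      ]] [[0.65526927 0.07093556 0.07      ]]
[[0.65622887 0.07136455 0.08      ]] [[0.65243033 0.07019    0.08      ]]
16.05 [0.62192522 0.08200867 0.26453736] [ 1.060e+01 -3.350e+01  1.296e+02 -1.700e-03  8.000e-04 -2.000e-04]
```

Call:
{"api": "jog_arm", "payload": {"moves": [[8,-25,20,0,0,0],[10,-33,60,0,0,0],[10.5,-33.5,100,0,0,0],[10.5,-33.5,125,0,0,0],[10.5,-33.5,130,0,0,0]]}}

```text
t: 16.55
ee_pos: [0.6538, 0.0704, 0.1316]
tcp_rot: [179.8, -0.0, -90.9]
wrist_force: [0.3, -0.1, -0.2]
grip_width: -0.004
```

```bash
python3 - <<'E'
from h import *
from bench import *
g=get_image("wrist");cv2.imwrite("pics/w18.png",g["pixels"][:,:,::-1])
s=read_state();print(s["t"],s["ee_pos"],s["tcp_rot"],s["wrist_force"])
E
```

```text
16.6 [0.65477937 0.07067914 0.13287358] [ 1.79926255e+02  1.60974064e-02 -9.08869331e+01] [-0.75158486 -0.36379115 -0.36424105]
```

View pics/w18.png

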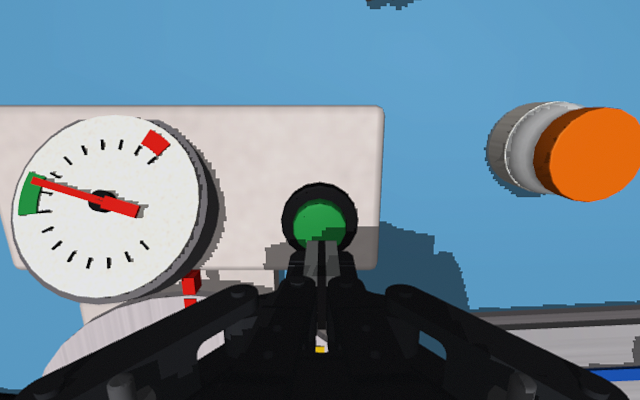

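Call:
{"api": "jog_arm", "payload": {"moves": [[0,0,5,0,0,0],[0,0,10,0,0,0],[0,0,14,0,0,0],[0,0,17,0,0,0],[0,0,20,0,0,0]]}}

```text
t: 17.1
ee_pos: [0.6567, 0.0714, 0.1148]
tcp_rot: [-179.8, 0.1, -90.9]
wrist_force: [-0.4, -0.3, 0.2]
grip_width: -0.001
```

Call:
{"api": "jog_arm", "payload": {"moves": [[0,0,2,0,0,0],[0,0,4,0,0,0],[0,0,6,0,0,0],[0,0,7,0,0,0],[0,0,8,0,0,0]]}}

```text
t: 17.6
ee_pos: [0.6565, 0.0713, 0.1065]
tcp_rot: [-179.9, 0.1, -90.9]
wrist_force: [-0.4, -0.0, -0.3]
grip_width: 0.002
```

Call:
{"api": "jog_arm", "payload": {"moves": [[0,0,1,0,0,0],[0,0,2,0,0,0],[0,0,3,0,0,0],[0,0,4,0,0,0],[0,0,4,0,0,0]]}}

```text
t: 18.1
ee_pos: [0.6564, 0.0713, 0.1024]
tcp_rot: [-179.9, 0.1, -90.9]
wrist_force: [-0.4, -0.7, -0.5]
grip_width: -0.002
```

Call:
{"api": "jog_arm", "payload": {"moves": [[0,0,1,0,0,0],[0,0,2,0,0,0],[0,0,3,0,0,0],[0,0,4,0,0,0],[0,0,4,0,0,0]]}}

```text
t: 18.6
ee_pos: [0.6564, 0.0713, 0.0984]
tcp_rot: [-179.9, 0.1, -90.9]
wrist_force: [0.1, 0.7, -0.5]
grip_width: 0.0
```

Call:
{"api": "jog_arm", "payload": {"moves": [[0,0,1,0,0,0],[0,0,2,0,0,0],[0,0,3,0,0,0],[0,0,4,0,0,0],[0,0,4,0,0,0]]}}

```text
t: 19.1
ee_pos: [0.6565, 0.0713, 0.0944]
tcp_rot: [-179.9, 0.1, -90.9]
wrist_force: [-0.1, 0.8, 0.6]
grip_width: -0.001
```

```bash
python3 - <<'E'
from h import *
from bench import *
g=get_image("wrist");cv2.imwrite("pics/w19.png",g["pixels"][:,:,::-1])
s=read_state();print(s["t"],s["ee_pos"],s["wrist_force"])
E
```

```text
19.15 [0.65646045 0.07130882 0.09448348] [ 0.09555776  0.356965   -0.06542911]
```

View pics/w19.png

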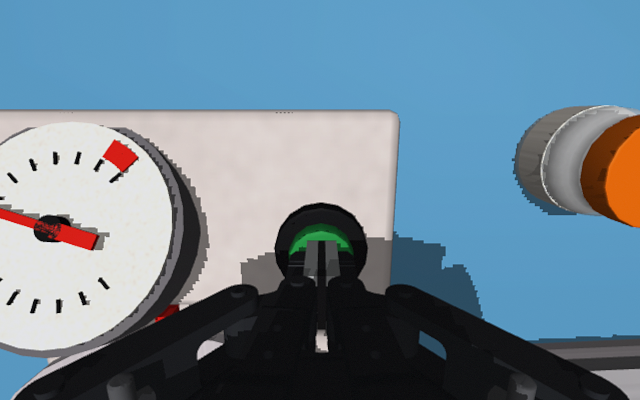

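Call:
{"api": "jog_arm", "payload": {"moves": [[0,0,1,0,0,0],[0,0,2,0,0,0],[0,0,3,0,0,0],[0,0,4,0,0,0],[0,0,4,0,0,0]]}}

```text
t: 19.65
ee_pos: [0.6567, 0.0713, 0.0907]
tcp_rot: [-179.9, 0.1, -90.9]
wrist_force: [-0.5, 0.2, 3.9]
grip_width: -0.003
```

Call:
{"api": "jog_arm", "payload": {"moves": [[0,0,1,0,0,0],[0,0,2,0,0,0],[0,0,3,0,0,0],[0,0,3,0,0,0]]}}

```text
t: 20.05
ee_pos: [0.6567, 0.0714, 0.0881]
tcp_rot: [-179.8, 0.1, -90.9]
wrist_force: [-2.3, -1.2, 8.3]
grip_width: 0.001
```

Call:
{"api": "jog_arm", "payload": {"moves": [[0,0,1,0,0,0],[0,0,2,0,0,0],[0,0,2,0,0,0]]}}

```text
t: 20.35
ee_pos: [0.6568, 0.0714, 0.0878]
tcp_rot: [-179.8, 0.1, -90.9]
wrist_force: [-7.5, -2.6, 23.6]
grip_width: 0.003
```

Call:
{"api": "jog_arm", "payload": {"moves": [[0,0,1,0,0,0],[0,0,1,0,0,0],[0,0,1,0,0,0]]}}

```text
t: 20.65
ee_pos: [0.6568, 0.0714, 0.0877]
tcp_rot: [-179.8, 0.1, -90.9]
wrist_force: [-12.1, -2.5, 31.3]
grip_width: -0.001
```

The button is on its hard stop: the height holds at 0.0877 m while the force reaches 31 N. I'll back off straight up.

Call:
{"api": "jog_arm", "payload": {"moves": [[0,0,-5,0,0,0],[0,0,-20,0,0,0],[0,0,-50,0,0,0],[0,0,-90,0,0,0],[0,0,-130,0,0,0]]}}

```text
t: 21.15
ee_pos: [0.6558, 0.0712, 0.2159]
tcp_rot: [-179.9, 0.1, -90.9]
wrist_force: [0.6, -0.9, -0.8]
grip_width: -0.001
```

Call:
{"api": "jog_arm", "payload": {"moves": [[40,0,-40,0,0,0],[80,10,-60,0,0,0],[100,20,-60,0,0,0],[100,20,-60,0,0,0],[100,20,-60,0,0,0]]}}

```text
t: 21.65
ee_pos: [0.6344, -0.0287, 0.2747]
tcp_rot: [-179.9, 0.1, -90.9]
wrist_force: [-0.5, 0.1, 0.2]
grip_width: 0.005
```

```bash
python3 - <<'E'
from h import *
from bench import *
for n in ("wrist","scene","top"):
    g=get_image(n);np.savez(f"pics/{n[0]}20.npz",**g);p=g["pixels"][:,:,::-1]
    if n=="wrist": cv2.imwrite("pics/w20.png",p)
    else:
        b=p[140:230,290:430] if n=="scene" else p[135:265,210:350]
        cv2.imwrite(f"pics/{n[0]}20c.png",cv2.resize(b,None,fx=4.5,fy=4.5,interpolation=cv2.INTER_CUBIC))
s=read_state();print(s["t"],s["ee_pos"],s["wrist_force"])
E
```

```text
21.8 [ 0.63467888 -0.02676627  0.27393561] [ 0.40472047 -0.38973642 -0.35498789]
```

View pics/w20.png

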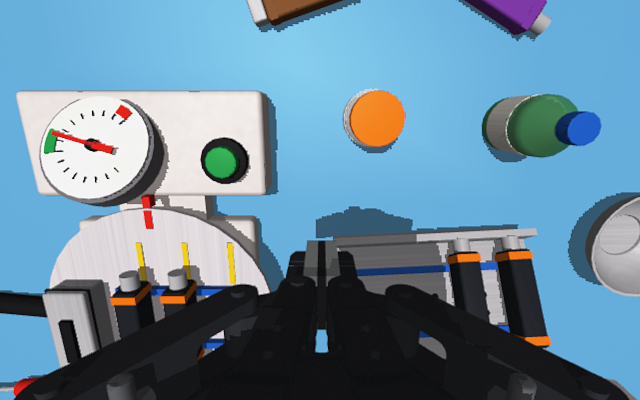

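View pics/s20c.png

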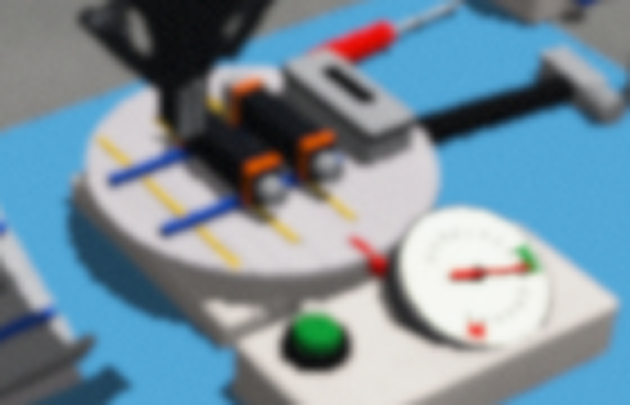

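View pics/t20c.png

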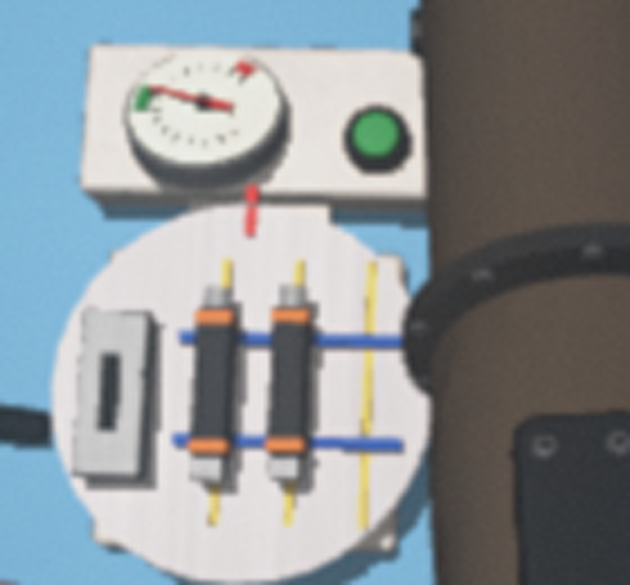

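The final views show both handles flat on their stripes beside the case and the red marks in line. The needle is in the green, the button is back up, two handles are still in the rack, and the arm is clear. I'm handing the job in.

```bash
python3 -c "
from bench import *
print(finish_job())"
```

```text
the job is handed in; nothing more can be done
None
```

The job is handed in at about 22 s of the 72 s allowed; `finish_job` gave no verdict.

- **Handles:** I moved the two left-hand handles, one at a time, from the rack to the +15 and -35 mm stripes beside the case. The other two are still in the rack.
- **Needle:** After the second handle was let go, the wrist camera showed it resting in the green, near the upper end. I judged this by eye, at roughly 2.65 rad against the 2.73 limit. It looked the same after the button press.
- **Pan and objects:** The red rim mark still lined up with the housing mark in the last pictures. I saw nothing else on the table out of place.
- **Button:** I pressed it to its hard stop, where the height held while the force rose to about 31 N upward (33 N in all), below the 40 N limit. It sprang back up, and the arm was clear when I handed in.

One early disagreement: the first side-on wrist views put the pan centre 5 to 7 mm further out than the top view. A look from above the pan agreed with the top view to within 2 mm, and I used that. No check failed.

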